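# Hold the middle check weight over the balance pan with tongs

### The job

The dispensary balance is due its daily check, and check weights must never be touched by hand. Take the sprung tongs from their rest, close them on the middle-sized of the three steel weights standing in the open case, lift it and hold it still and upright a few centimetres above the middle of the balance's pan, without touching the balance (it is still zeroing) or disturbing the two other weights and the containers nearby. Finish while still holding the tongs, with the weight in them over the pan: do not put anything down.

Things in the scene. Friction and masses are not known exactly. Their poses are not given: they have to be found in the camera images.
- tongs: Stainless spring tongs, 80 g, 202 mm long, 18 mm high, lying flat on the rest, arms side by side. Origin: centre line, underside, level with the ribbed finger grips (centre of mass about 6 mm behind); x along the tongs to the jaws, y to the left arm, z up. Both arms turn alike about an upright hinge barrel, 15 mm across, at x = -85 mm. Squeeze across both arms (along y) at x = 0.
- tongs_grip (a point): Point midway between the finger grips, 9 mm above the tongs' underside; axes as tongs. Each grip is ribbed, 28 mm long, 18 mm high. Width over them: 45 mm open (they spread towards the jaws by 0.08 rad a side), 28 mm and about parallel when closed on the middle weight. Squeezed to 40 mm the tongs can be carried, still open; then close with about 20 N to clamp a weight.
- tongs_jaws (a point): Point midway between the jaws, 95 mm ahead of the finger grips, 9 mm above the tongs' underside; axes as tongs. White rubbery jaws 12 mm high, 23 mm long, shallow upright vees that centre a round weight here. Gap between them 43 mm open, 34 mm when squeezed to 40 mm at the grips; 64 mm over their backs when open. Tips end 109 mm ahead of the grips.
- tongs_left (a joint): Closing angle of each arm: 0 open, about 0.09 rad closed on the middle weight, at most 0.115. Springs push the arms open: squeezing at the finger grips takes 3.5 N to start and 6.7 N at 0.09 rad. Jaw force is about 0.47 of the squeeze beyond that.
- rest: Fixed bent-steel rest under the tongs: base plate 102 x 90 mm, 2 mm thick, with two upright edges 22 mm high, 4 mm thick, 90 mm wide at x = -50 and +50 mm, on which the tongs lie, their finger grips about midway. Origin: centre of its underside; x roughly as the tongs' x.
- case: Fixed open case: grey base 78 x 190 mm, dark padded top 30 mm above the worktop; origin centre of its underside, z up. Three seats in a row along its y at -58, 0 and +58 mm; any weight may stand in any seat. Its lid, 20 mm high, lies open flat on the +x side (x 43 to 121 mm); the -x side, towards the robot, is free for the tongs.
- weight_middle: The weight to lift: steel, 50 g, upright cylinder 18 mm across and 20 mm high, then a neck 11 mm across, 4 mm high, and a knob head 14 mm across, 6 mm high; 30 mm in all. Origin: centre of its underside; z up. Tongs hold it well around the cylinder, the jaws' middle 12 to 16 mm above its underside.
- weight_middle_mid (a point): Centre of the cylindrical part of the middle weight, 10 mm above its underside.
- weight_small: Bystander weight, 10 g, same shape: cylinder 10 mm across, 17 mm high in all. Origin: centre of its underside.
- weight_large: Bystander weight, 200 g, same shape: cylinder 28 mm across, 46 mm high in all. Origin: centre of its underside.
- balance: Fixed electronic balance, white housing 280 x 200 mm and 70 mm high at most under the pan, display and keys on the -x side; origin on the worktop below the centre of the pan; the housing reaches from x = -185 to +95 mm and y = -100 to +100 mm.
- pan (a point): Centre of the top of the balance's round steel pan, 130 mm across; the top lies 84 mm above the worktop.
- bottle: Bystander: amber bottle 60 mm across, 110 mm high. Origin: centre of its underside.
- jar: Bystander: white jar 54 mm across, 55 mm high. Origin: centre of its underside.
There are look-alikes about, which are no part of the job. What is shaped like the tongs but pink or purple is not meant. Leave any yellow look-alike of the rest alone.

How it is judged:
On the way, in this order (a step that is already met when the one before it is completed fails the run):
1. the tongs are held in the fingers, lifted clear of the rest (contact force between the fingers and tongs above 1 N and contact force between tongs and rest below 0.05 N and height (world z) of tongs_grip above 0.045 m and distance of tongs from where it was at the start of the episode above 0.015 m), for 0.1 s.
2. the middle weight is lifted clear of the case in the tongs (contact force between tongs and weight_middle above 0.5 N and contact force between the fingers and tongs above 1 N and contact force between weight_middle and case below 0.05 N and height (world z) of weight_middle above 0.045 m), for 0.2 s.
At the end, for the whole second after the job is handed in: The middle weight hangs still and upright (0.4 rad) in the tongs, held by the fingers, centre within 45 mm of the pan's centre and underside 10 to 120 mm above it; only the tongs touch it, nothing touches the balance, and the other weights stand within 12 mm of their places (horizontal distance between weight_middle_mid and pan below 0.045 m and z of weight_middle in the frame of pan between 0.01 and 0.12 m and angle between weight_middle's own z axis and vertical below 0.4 rad and linear speed of weight_middle below 0.02 m/s and contact force between tongs and weight_middle above 0.5 N and contact force between the fingers and tongs above 1 N and contact force between each of weight_middle, tongs and balance below 0.05 N and contact force between each of the fingers, the arm and weight_middle below 0.05 N and distance of each of weight_small, weight_large from where it was at the start of the episode below 0.012 m and angle between each of weight_small, weight_large's own z axis and vertical below 0.2 rad); the arm keeps its last pose, push and grip.
It fails at once if a check weight is touched by the gripper or the arm (contact force between any of the fingers, the arm and weight_middle above 0.3 N or contact force between any of the fingers, the arm and weight_small above 0.3 N or contact force between any of the fingers, the arm and weight_large above 0.3 N).
It fails at once if another weight is disturbed (moved over 12 mm or tipped) (distance of any of weight_small, weight_large from where it was at the start of the episode above 0.012 m or angle between any of weight_small, weight_large's own z axis and vertical above 0.3 rad).
It fails at once if the balance is touched (contact force between balance and anything else above 0.5 N).
It fails at once if the middle weight is tipped over (angle between weight_middle's own z axis and vertical above 0.8 rad).
It fails at once if the bottle or the jar is disturbed (moved over 20 mm) (distance of any of bottle, jar from where it was at the start of the episode above 0.02 m).
It also fails if it takes over 42 s, if anything falls off the work surface, if the arm or the gripper's body presses on something with over 40 N, if the wrist force passes 120 N, or if a joint passes its speed limit or range.

### The arm

A 6-joint arm with a two-finger parallel gripper is mounted at the origin on the work surface. World frame = base frame: x ahead of the robot, y to its left, z up, the work surface at z = 0. Lengths are in m, angles in rad, forces in N, time in s.
With the tool pointing down it reaches from about 0.3 to 0.875 m from the base axis. Payload 6.4 kg.
Tool frame: the origin (TCP) lies at the very end of the fingers, on their centre line; the grasp point (between the pads) lies 19 mm behind it (ctrl.hold_point_z is the distance from the TCP to the grasp point, in m); y points along the fingers, x is the direction in which the jaws open and shut, and the axes are right-handed (so a half turn about y gives the same grasp; the last joint's range is limited). The gripper opens to 85 mm and grips with 20 to 120 N. Pads are 22 mm wide; open, the fingers measure 114 mm over their backs; the gripper's body (76 mm by 85 mm) begins 54 mm behind the grasp point. The pads swing forward as they close: fully open they stand 13 mm farther back than shut.
Start: joints at [0.947, 0.181, 1.607, -0, 1.354, -0.206], TCP at [0.233, 0.526, 0.231] pointing down, gripper open.
Joint ranges: [-2.99, 2.99], [-0.89, 2.07], [0.3, 2.58], [-1.14, 4.28], [0, 2.63], [-3.12, 3.12]. Speed limits (rad/s): [2.57, 2.57, 3.01, 3.14, 3.14, 3.14].

### API

Orientations are given as a unit quaternion [w, x, y, z].
In Python, from bench import ctrl, imaging gives the robot as it stands.
- The arm moves only by the shell command python3 -m jog 'ROWS'. ROWS is JSON, a list of rows, each a list of 3 entries, a list of its own where there are three numbers: the shift along the tool's x, y, z in cm, then the turn, a rotation vector about the tool's x, y, z in rad, then the finger opening in cm, from 0 to 8.54. A call has 1 to 12 rows; each row shifts and turns the pose as measured when the row begins, along the tool's axes as they then stand; what a row does not reach is not made up. A row lasts 1/12 s, in which the tool goes at most 41.7 mm and 7.16 degrees, less where a joint would pass 70% of its speed; a pose out of reach is approached as far as the arm can. A call is refused whole if a number of a shift passes 4.17 or a number of a turn 0.125, either way. A call with a gripper value outside its range is refused whole. The fingers move at their own pace and stop on an object; the grip force is fixed at half the most. Time passes only in rows, so rows that do not move let the fingers close. It gives the time, the measured TCP pose, the force and the opening at its end, in the units of the state.
- ctrl.get_obs(): the state, without advancing time (a new reading comes with each control period).
- imaging.camera(name): name is "side" or "top"; returns a dict with "frame" (420x560x3 uint8, red, green, blue), "depth" (420x560 float32, m along the optical axis (not along the pixel's ray), 0 where there is no reading), "K" (3x3 intrinsics, pixels), "R" (3x3) and "t" (3): a world point X has camera coordinates R X + t. Camera axes: x right, y down, z forward; pixel columns grow to the right and rows downward; lengths in m; the calibration is good to about 2 mm. A picture is of the moment at which its call begins.
- ctrl.hand_in(): hands the job in, once; it reports no verdict.
The state is a dict: "time_s": time; "q": joint angles; "dq": joint speeds; "joint_efforts": joint torques, N m; "eef_pos": TCP position; "eef_rot": TCP orientation; "wrist_force": force on the tool from outside, world axes, zero at the start; "torque": the same for the moment, N m; "opening": opening from 0.0 (shut) to 1.0 (fully open).
Only numpy, scipy, OpenCV 4.12 (cv2) and the standard library are available. Lean on these libraries where they do the work, as an engineer would, in place of code of your own. Each camera call takes 0.05 s, during which the arm holds its last target. There are 200 camera calls.

## Working session

There is one attempt and no reset: what is moved stays moved. The work goes in short steps, Python scripts to look and compute and a shell command to move; the robot and the scene stay as the last step left them, time stands still between calls to the robot, and variables do not carry over. Pictures are saved under pics/ and viewed, about 8 in all and at most 12, crops included, and the job is handed in when it is done.

```bash
mkdir -p pics; ls; cat > h.py <<'E'
import numpy as np, cv2
from bench import ctrl, imaging
def snap(n,tag):
    c=imaging.camera(n); np.savez(f'pics/{tag}.npz',**c); cv2.imwrite(f'pics/{tag}.png',c['frame'][...,::-1]); return c
def world(c,u,v,z=None):
    K,R,t=c['K'],c['R'],c['t']; r=np.linalg.inv(K)@[u,v,1]
    if z is None: return R.T@(r*c['depth'][int(v),int(u)]-t)
    o=-R.T@t; d=R.T@r; return o+d*(z-o[2])/d[2]
def cloud(c):
    h,w=c['depth'].shape; v,u=np.mgrid[:h,:w]
    p=np.stack([u,v,np.ones_like(u)],-1)@np.linalg.inv(c['K']).T*c['depth'][...,None]
    return (p-c['t'])@c['R']
def px(c,X):
    p=c['K']@(c['R']@np.array(X)+c['t']); return p[:2]/p[2]
E
python3 - <<'E'
from h import *
a=snap('top','t0');b=snap('side','s0')
print(ctrl.get_obs(),ctrl.hold_point_z)
for c in(a,b): print(c['K'][0],-c['R'].T@c['t'],c['R'])
E
```

```text
pics
{'time_s': 0.1, 'q': array([ 9.46696757e-01,  1.81462728e-01,  1.60786031e+00,  7.81995392e-06,
        1.35384688e+00, -2.06296372e-01]), 'dq': array([-0.00125322, -0.00160163, -0.00154897, -0.00191376, -0.00162146,
       -0.00154666]), 'joint_efforts': array([ 7.86772907e-04, -4.45871472e+01, -3.52242029e+01, -2.19218978e-04,
        4.08667984e-03, -2.46593248e-05]), 'eef_pos': array([0.23299794, 0.52514591, 0.23049958]), 'eef_rot': array([-0.5926233 ,  0.59302178,  0.38491543, -0.38595712]), 'wrist_force': array([-0.94139763,  0.56676381, -0.32830709]), 'torque': array([-0.02822503,  0.02157527, -0.02443209]), 'opening': 1.0009264900332622} 0.0187
[480.60309778   0.         273.60644134] [ 0.28514975 -0.02936135  1.2547826 ] [[-0.14333233 -0.98967269 -0.00195107]
 [-0.96883193  0.14071592 -0.2038718 ]
 [ 0.2020409  -0.02733117 -0.97899565]]
[449.9765195   0.        282.0880477] [-0.08565615 -0.69495517  0.59356013] [[ 0.72279761 -0.69099022  0.00980518]
 [-0.3418268  -0.36982094 -0.86393687]
 [ 0.60059809  0.62109983 -0.50350466]]
```

View pics/t0.png

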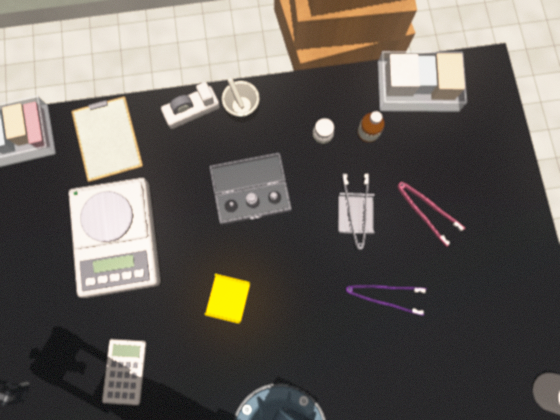

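View pics/s0.png

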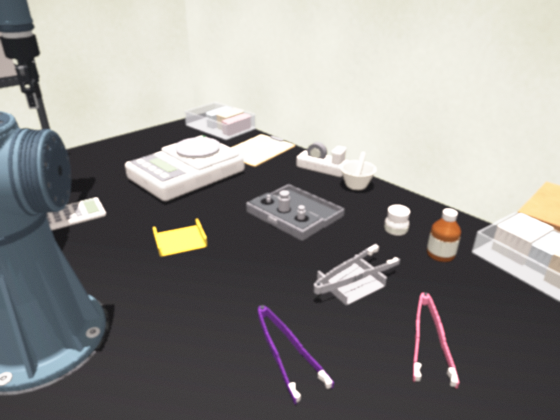

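The steel tongs lie on the grey rest at top (356,212). Look-alikes are the pink tongs (430,212), purple tongs (385,298) and yellow rest (228,298). The case is at (250,190) with weights at (231,205), (252,199) and (275,196), and the balance pan is at (106,216). Next, enlarged crops.

```bash
python3 - <<'E'
from h import *
a=cv2.imread('pics/t0.png');b=cv2.imread('pics/s0.png')
f=lambda i,x,y:cv2.resize(i[y:y+100,x:x+130],(520,400),interpolation=cv2.INTER_CUBIC)[:, :390]
g=lambda i,x,y:cv2.resize(i[y:y+100,x:x+100],(400,400),interpolation=cv2.INTER_CUBIC)
cv2.imwrite('pics/crop.png',np.hstack([g(a,205,140),g(a,310,165)]))
cv2.imwrite('pics/crop2.png',np.hstack([g(b,245,165),g(b,310,230)]))
c=dict(np.load('pics/t0.npz'));P=cloud(c)
for n,(u0,v0,u1,v1) in dict(tongs=(335,165,380,255),case=(205,180,295,225)).items():
    for v in range(v0,v1,6): print(n,v,' '.join('%3d'%(1000*P[v,u,2]) for u in range(u0,u1,3)))
for n,u,v in [('pan',106,216),('w',231,205),('w',252,199),('w',275,196),('bottle',376,117),('jar',324,127)]: print(n,P[v,u].round(4))
E
```

```text
tongs 165  -2   2   0  -1   0   3   2  -1   2   3   1   2   1  -1   0
tongs 171   1   1   6  -2   3   0   2   2   0  -2   0  -3   0  -1   0
tongs 177   1  -1   3  33   0   0   3   0   0   2  31   0   3   0  -3
tongs 183  -1   1  -1  33  34   5   0   3   2   0  33   2   3  -1  -1
tongs 189  -1   0   0   0   3   3   1   3   0  -4   0   2   4   2   0
tongs 195  -1  -2   6  10  37   9   8  14  13  12  25  16  18   0   0
tongs 201   0   3   3   2  24   2   4   2   0  -1  34   3   6   4   3
tongs 207   1   0   1   7   0   2   4   2   2   5  40   1   1   1   0
tongs 213  -1  -1   1   5   5  36   5   1   1   6  33   2   4  -3   1
tongs 219   0   3   3   1   2  34  -2   6   4   5  35   1  -1   1  -3
tongs 225  -2  -4   1   6   2   1   6   0   3   1  39   6   0  -4   2
tongs 231   0   0  20  19  25  24  37  25  22  24  21  20  20   0   0
tongs 237  -1   0   1  -2  -1   0   0   0   0   0  -2   0   2  -3   1
tongs 243   1   0  -1   2  -2   0  -2  36  39  29  -4   1   2  -4   0
tongs 249  -1  -2  -1   1  -5  -1   0   0   0   1   1   0   0   1   0
case 180   1   3   0   6   6   3   9  11   4   8  
[... 452 characters left out ...]
0  28  -4   0
case 204   0   1   0   0  24  29  26  29  31  42  29  28  32  29  30  45  42  30  32  31  35  30  30  29  26  31  37  30  28   1
case 210   3   3   4   2   0  28  34  29  32  29  27  29  28  29  23  34  34  28  31  28  33  33  30  31  30  23  23  20  11   0
case 216   0   3   0   0  -1  31  30  33  29  32  29  31  33  30  27  30  22  22  26   1   0  -4   0   0   0  -1  -3  -2   3  -2
case 222   0   4  -2  -2   2  23  20  14   8  -1   0   0   3  -1   4   1   3   2   3   0   0   5   4  -3   0   0   1   1  -1   0
pan [0.5817 0.3515 0.0836]
w [0.5748 0.0425 0.0415]
w [ 0.5739 -0.0139  0.0778]
w [ 0.5794 -0.0732  0.0528]
bottle [ 0.7319 -0.3539  0.1123]
jar [ 0.746  -0.2285  0.0562]
```

View pics/crop.png

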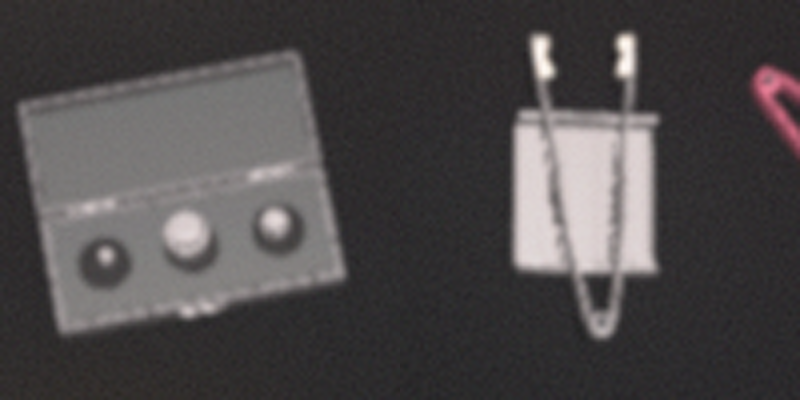

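View pics/crop2.png

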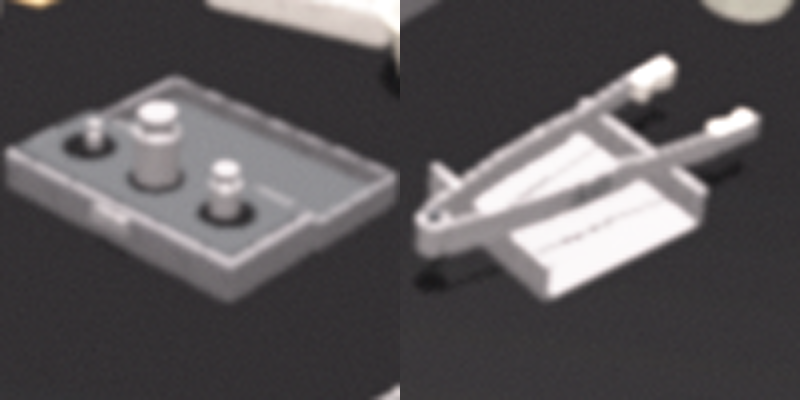

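Choice: the large weight is in the middle seat (crop 186,230, top z≈77) and the small one on the left (105,256). The middle-sized weight is on the right (crop 274,218 = full 273,194, top z≈60 = 30+30). The steel tongs are on the grey rest, hinge at full (360,249) and jaws at (346,179)/(366,179). Next I work out positions from both cameras.

```bash
python3 - <<'E'
from h import *
from scipy.spatial.transform import Rotation as Ro
a=dict(np.load('pics/t0.npz'));b=dict(np.load('pics/s0.npz'))
h=world(a,360,248.5,.040);jl=world(a,345.8,178.8,.038);jr=world(a,366.6,178.8,.038)
j=(jl+jr)/2; d=(j-h)[:2]; L=np.hypot(*d); d/=L
print('hinge',h,'jaws',jl,jr,'len',L,'gap',np.linalg.norm(jl-jr),'yaw',np.arctan2(d[1],d[0]),'grip',h[:2]+85*d/1000)
# side: hinge crop2 (433,220) , jaws (655,70),(742,120)
hs=world(b,310+33/4,230+218/4,.040);s1=world(b,310+255/4,230+68/4,.038);s2=world(b,310+335/4,230+118/4,.038)
ds=((s1+s2)/2-hs)[:2];print('side',hs,s1,s2,np.hypot(*ds),np.arctan2(ds[1],ds[0]))
for n,u,v,us,vs,z in [('mid',273.8,194.5,301.2,206.5,.060),('large',251.5,197.5,284,193,.076),('small',231.2,203.8,268.8,196,.047)]:
    print(n,world(a,u,v,z),world(b,us,vs,z))
P=cloud(a);m=np.abs(P[...,2]-.084)<.004
m&=np.hypot(P[...,0]-.58,P[...,1]-.35)<.09; q=P[m];print('pan',m.sum(),(q.min(0)+q.max(0))/2,np.ptp(q,axis=0))
o=ctrl.get_obs();print(Ro.from_quat(o['eef_rot'],scalar_first=True).as_matrix().round(3))
E
```

```text
hinge [ 0.41545726 -0.26781881  0.04      ] jaws [ 0.60230472 -0.26440296  0.038     ] [ 0.5944508  -0.31841995  0.038     ] len 0.18443568501959784 gap 0.05458496931230899 yaw -0.12826945867764072 grip [ 0.49975897 -0.27869184]
side [ 0.41905622 -0.27301494  0.04      ] [ 0.5966661  -0.27016083  0.038     ] [ 0.59088425 -0.32422618  0.038     ] 0.17638399575089955 -0.13751208876626003
mid [ 0.58200284 -0.07049943  0.06      ] [ 0.5778493  -0.07322262  0.06      ]
large [ 0.57840268 -0.01313973  0.076     ] [ 0.57343907 -0.01948131  0.076     ]
small [0.57658204 0.04130963 0.047     ] [0.5717128  0.03287091 0.047     ]
pan 1882 [0.58299038 0.35248089 0.08399337] [0.12953416 0.1290886  0.00798135]
[[ 0.406 -0.001 -0.914]
 [ 0.914 -0.001  0.406]
 [-0.002 -1.     0.   ]]
```

```bash
cat >> h.py <<'E'
from scipy.spatial.transform import Rotation as Ro
def need(target,yaw):
    "shift (cm, tool axes) and turn to put TCP at target, tongs x heading = yaw, tool down"
    o=ctrl.get_obs(); R=Ro.from_quat(o['eef_rot'],scalar_first=True).as_matrix()
    x=np.array([-np.sin(yaw),np.cos(yaw),0]); y=np.array([0,0,-1.]); G=np.stack([x,y,np.cross(x,y)],1)
    print('t',round(o['time_s'],2),'pos',o['eef_pos'].round(4),'shift',(R.T@(np.array(target)-o['eef_pos'])*100).round(2),
     'turn',Ro.from_matrix(R.T@G).as_rotvec().round(3),'F',o['wrist_force'].round(1),'open_cm',round(o['opening']*8.54,2))
E
python3 -m jog '[[[0,0,0],[0,-0.095,0],8.54],[[0,0,0],[0,-0.095,0],8.54],[[0,0,0],[0,-0.095,0],8.54]]'
python3 -c "
from h import *
need([.502,-.2815,.12],-.132)"
```

```text
time_s: 0.35
eef_pos: [0.2324, 0.5243, 0.2288]
eef_rot: [-0.53, 0.53, 0.466, -0.47]
wrist_force: [-0.0, 0.1, -0.7]
opening: 1.0
t 0.35 pos [0.2324 0.5243 0.2288] shift [-76.57  11.12 -36.76] turn [-0.002  0.008 -0.004] F [-0.   0.1 -0.7] open_cm 8.54
```

```bash
python3 -m jog '[[[-3.5,0.1,-1.68],[0,0,0],8.54],[[-3.5,0.1,-1.68],[0,0,0],8.54],[[-3.5,0.1,-1.68],[0,0,0],8.54],[[-3.5,0.1,-1.68],[0,0,0],8.54],[[-3.5,0.1,-1.68],[0,0,0],8.54],[[-3.5,0.1,-1.68],[0,0,0],8.54],[[-3.5,0.1,-1.68],[0,0,0],8.54],[[-3.5,0.1,-1.68],[0,0,0],8.54],[[-3.5,0.1,-1.68],[0,0,0],8.54],[[-3.5,0.1,-1.68],[0,0,0],8.54],[[-3.5,0.1,-1.68],[0,0,0],8.54],[[-3.5,0.1,-1.68],[0,0,0],8.54]]'
python3 -c "
from h import *
need([.502,-.2815,.12],-.132)"
```

```text
time_s: 1.35
eef_pos: [0.3831, 0.0708, 0.2125]
eef_rot: [0.525, -0.525, -0.471, 0.477]
wrist_force: [0.8, -0.3, -0.1]
opening: 1.002
t 1.35 pos [0.3831 0.0708 0.2125] shift [-33.77   9.37 -15.49] turn [-0.006  0.029 -0.006] F [ 0.8 -0.3 -0.1] open_cm 8.56
```

```bash
python3 -m jog '[[[-3.5,0.6,-1.6],[0,0,0],8.54],[[-3.5,0.6,-1.6],[0,0.01,0],8.54],[[-3.5,0.6,-1.6],[0,0.01,0],8.54],[[-3.5,0.6,-1.6],[0,0.01,0],8.54],[[-3.5,0.6,-1.6],[0,0,0],8.54],[[-3.5,0.6,-1.6],[0,0,0],8.54],[[-3.5,0.6,-1.6],[0,0,0],8.54],[[-3.5,0.6,-1.6],[0,0,0],8.54],[[-3.5,0.6,-1.6],[0,0,0],8.54],[[-1.8,0.6,-0.8],[0,0,0],8.54],[[0,0,0],[0,0,0],8.54],[[0,0,0],[0,0,0],8.54]]'
python3 -c "
from h import *
need([.502,-.2815,.12],-.132)"
```

```text
time_s: 2.35
eef_pos: [0.4919, -0.3061, 0.1478]
eef_rot: [0.535, -0.535, -0.46, 0.465]
wrist_force: [-0.1, 0.6, 0.1]
opening: 0.999
t 2.35 pos [ 0.4919 -0.3061  0.1478] shift [ 2.59  2.76 -0.65] turn [-0.005 -0.014 -0.005] F [-0.1  0.6  0.1] open_cm 8.54
```

```bash
python3 -m jog '[[[1.3,1.4,-0.3],[-0.005,-0.014,-0.005],8.54],[[1.3,1.4,-0.3],[0,0,0],8.54],[[0,0,0],[0,0,0],8.54]]'
python3 - <<'E'
from h import *
need([.502,-.2815,.10],-.132)
b=snap('side','s1');a=snap('top','t1')
g=lambda i,x,y:cv2.resize(i[y:y+130,x:x+130],(400,400),interpolation=cv2.INTER_CUBIC)
cv2.imwrite('pics/c3.png',np.hstack([g(a['frame'],295,150),g(b['frame'],290,210)])[...,::-1])
E
```

```text
time_s: 2.6
eef_pos: [0.5007, -0.2792, 0.119]
eef_rot: [0.532, -0.532, -0.466, 0.466]
wrist_force: [-0.2, 0.8, -0.7]
opening: 0.999
t 2.6 pos [ 0.5007 -0.2792  0.119 ] shift [-0.21  1.9  -0.16] turn [-0.001 -0.001  0.001] F [-0.2  0.8 -0.7] open_cm 8.53
```

View pics/c3.png

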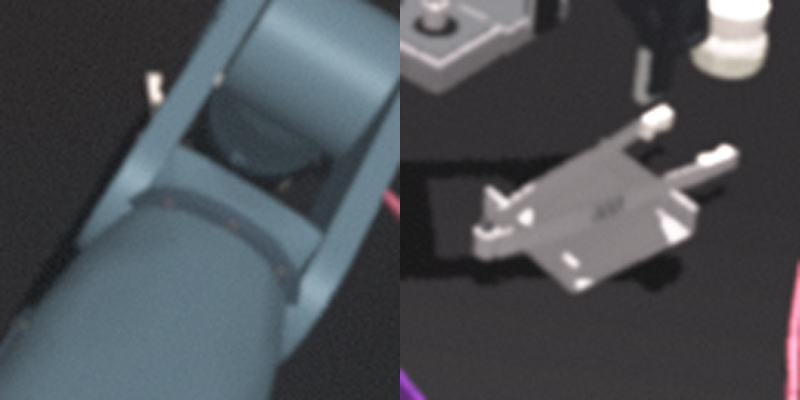

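```bash
python3 - <<'E'
from h import *
b=dict(np.load('pics/s1.npz'));o=ctrl.get_obs()
R=Ro.from_quat(o['eef_rot'],scalar_first=True).as_matrix()
for s in(-.0427,.0427):
  for w in (-.011,.011):
    X=o['eef_pos']+R@[s,-.013,w]; p=px(b,X); print(X.round(3),p.round(1),'crop',((p-[290,210])*3.077+[400,0]).round(0))
cv2.imwrite('pics/c4.png',cv2.resize(b['frame'][150:270,330:460],(780,600),interpolation=cv2.INTER_CUBIC)[:,:,::-1][:,:780])
E
```

```text
[ 0.507 -0.325  0.135] [374.8 236.3] crop [661.  81.]
[ 0.485 -0.322  0.134] [366.2 240.3] crop [634.  93.]
[ 0.518 -0.241  0.134] [342.7 216.2] crop [562.  19.]
[ 0.496 -0.238  0.134] [334.2 219.7] crop [536.  30.]
```

View pics/c4.png

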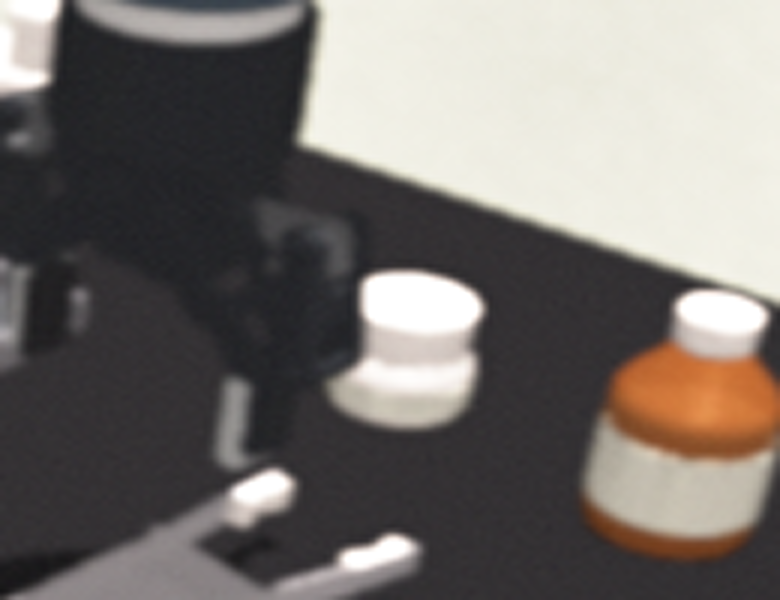

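```bash
python3 -m jog '[[[-0.2,2.5,-0.15],[0,0,0],8.54],[[0,2.5,0],[0,0,0],8.54],[[0,2.5,0],[0,0,0],8.54],[[0,1.5,0],[0,0,0],8.0],[[0,0.8,0],[0,0,0],7.5],[[0,0,0],[0,0,0],7.0],[[0,0,0],[0,0,0],7.0]]'
python3 -c "
from h import *
need([.502,-.2815,.01],-.132)"
```

```text
time_s: 3.28
eef_pos: [0.5083, -0.2885, 0.0312]
eef_rot: [-0.524, 0.538, 0.467, -0.467]
wrist_force: [-0.3, -0.6, 0.6]
opening: 0.817
t 3.28 pos [ 0.5083 -0.2885  0.0312] shift [0.64 2.1  0.75] turn [ 0.016  0.004 -0.012] F [-0.3 -0.6  0.6] open_cm 6.98
```

```bash
python3 -m jog '[[[0.64,0,0.75],[0.016,0,-0.012],7.0],[[0,1.0,0],[0,0,0],7.0],[[0,0.9,0],[0,0,0],7.0],[[0,0,0],[0,0,0],7.0]]'
python3 -c "
from h import *
need([.502,-.2815,.01],-.132)"
```

```text
time_s: 3.62
eef_pos: [0.5037, -0.2828, 0.0156]
eef_rot: [-0.529, 0.533, 0.467, -0.467]
wrist_force: [-0.2, 0.2, -0.2]
opening: 0.819
t 3.62 pos [ 0.5037 -0.2828  0.0156] shift [0.11 0.56 0.18] turn [ 0.005  0.004 -0.004] F [-0.2  0.2 -0.2] open_cm 7.0
```

```bash
python3 -m jog '[[[0.1,0.5,0.15],[0.005,0.004,-0.004],7.0],[[0,0,0],[0,0,0],5.5],[[0,0,0],[0,0,0],5.0],[[0,0,0],[0,0,0],4.6],[[0,0,0],[0,0,0],4.3],[[0,0,0],[0,0,0],4.0],[[0,0,0],[0,0,0],4.0],[[0,0,0],[0,0,0],4.0]]'
python3 - <<'E'
from h import *
need([.502,-.2815,.01],-.132)
b=snap('side','s2')
cv2.imwrite('pics/c5.png',cv2.resize(b['frame'][190:310,280:440],(800,600),interpolation=cv2.INTER_CUBIC)[:,:,::-1])
E
```

```text
time_s: 4.28
eef_pos: [0.5027, -0.2818, 0.0106]
eef_rot: [0.532, -0.532, -0.466, 0.466]
wrist_force: [0.3, -0.6, -1.5]
opening: 0.464
t 4.28 pos [ 0.5027 -0.2818  0.0106] shift [0.02 0.06 0.07] turn [-0.  0.  0.] F [ 0.3 -0.6 -1.5] open_cm 3.96
```

View pics/c5.png

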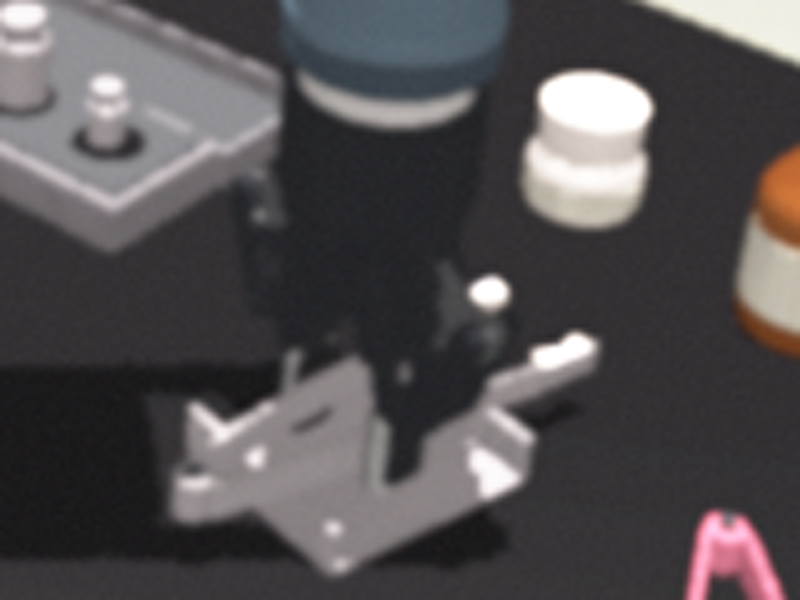

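```bash
python3 -m jog '[[[0,-0.5,0],[0,0,0],3.95],[[0,-1,0],[0,0,0],3.95],[[0,-1.5,0],[0,0,0],3.95],[[0,-1.5,0],[0,0,0],3.95],[[0,-1.5,0],[0,0,0],3.95],[[0,-1.5,0],[0,0,0],3.95],[[0,-1.5,0],[0,0,0],3.95],[[0,-1,0],[0,0,0],3.95],[[0,0,0],[0,0,0],3.95],[[0,0,0],[0,0,0],3.95]]'
python3 - <<'E'
from h import *
need([.502,-.2815,.09],-.132)
b=snap('side','s3');a=snap('top','t3')
cv2.imwrite('pics/c6.png',np.hstack([cv2.resize(b['frame'][190:310,300:420],(400,400),interpolation=cv2.INTER_CUBIC),cv2.resize(a['frame'][150:270,300:420],(400,400),interpolation=cv2.INTER_CUBIC)])[:,:,::-1])
E
```

```text
time_s: 5.17
eef_pos: [0.5022, -0.2816, 0.1199]
eef_rot: [-0.532, 0.532, 0.466, -0.466]
wrist_force: [-0.8, -0.5, -0.5]
opening: 0.462
t 5.17 pos [ 0.5022 -0.2816  0.1199] shift [0.   2.99 0.02] turn [ 0.  0. -0.] F [-0.8 -0.5 -0.5] open_cm 3.95
```

View pics/c6.png

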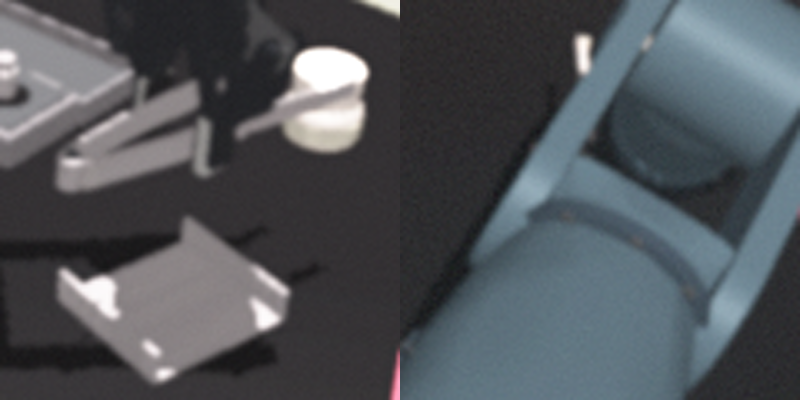

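The tongs are held level in the fingers, about 11 cm up (hinge at side (322,240)), and the rest is empty below.

```bash
python3 -m jog '[[[0,0,0],[0,-0.06,0],3.95],[[0,0,0],[0,-0.06,0],3.95],[[0,0,0],[0,-0.06,0],3.95],[[0,0,0],[0,0,0],3.95]]'
python3 - <<'E'
from h import *
need([.4851,-.0767,.12],.05)
b=dict(np.load('pics/s3.npz'));a=dict(np.load('pics/t3.npz'))
d=np.array([np.cos(.132),-np.sin(.132)])
print('hinge side',world(b,321.6,236.5,.149),'exp',np.array([.5022,-.2816])-.085*d)
print('L jaw top',world(a,354.9,166.5,.147),'exp',np.array([.5022,-.2816])+.095*d+.022*np.array([np.sin(.132),np.cos(.132)]))
E
```

```text
time_s: 5.6
eef_pos: [0.4997, -0.2796, 0.1145]
eef_rot: [0.489, -0.483, -0.514, 0.514]
wrist_force: [-0.6, 0.3, -1.2]
opening: 0.464
t 5.6 pos [ 0.4997 -0.2796  0.1145] shift [20.34 -0.43  0.34] turn [-0.006  0.006  0.006] F [-0.6  0.3 -1.2] open_cm 3.96
hinge side [ 0.41899248 -0.27360195  0.149     ] exp [ 0.41793945 -0.27041255]
L jaw top [ 0.60095508 -0.27030453  0.147     ] exp [ 0.59926914 -0.272295  ]
```

```bash
python3 -m jog '[[[1.2,-0.2,0],[0,0,0],3.95],[[2.2,-0.2,0],[0,0,0],3.95],[[2.2,-0.2,0],[0,0,0],3.95],[[2.2,-0.2,0],[0,0,0],3.95],[[2.2,-0.2,0],[0,0,0],3.95],[[2.2,-0.2,0],[0,0,0],3.95],[[2.2,-0.2,0],[0,0,0],3.95],[[2.2,-0.2,0],[0,0,0],3.95],[[1.5,0,0],[0,0,0],3.95],[[1,0,0],[0,0,0],3.95],[[0,0,0],[0,0,0],3.95],[[0,0,0],[0,0,0],3.95]]'
python3 -c "
from h import *
need([.4851,-.0767,.12],.05)"
```

```text
time_s: 6.6
eef_pos: [0.4831, -0.071, 0.1259]
eef_rot: [0.5, -0.483, -0.507, 0.509]
wrist_force: [0.4, 0.2, -0.9]
opening: 0.461
t 6.6 pos [ 0.4831 -0.071   0.1259] shift [-0.59  0.58 -0.19] turn [-0.018 -0.017  0.016] F [ 0.4  0.2 -0.9] open_cm 3.93
```

```bash
python3 -m jog '[[[-0.59,0.5,-0.19],[-0.018,-0.017,0.016],3.95],[[0,1.5,0],[0,0,0],3.95],[[0,1.5,0],[0,0,0],3.95],[[0,1,0],[0,0,0],3.95],[[0,0,0],[0,0,0],3.95]]'
python3 -c "
from h import *
need([.4851,-.0767,.078],.05)"
```

```text
time_s: 7.02
eef_pos: [0.4864, -0.0806, 0.0798]
eef_rot: [0.487, -0.49, -0.511, 0.511]
wrist_force: [-1.6, 0.3, -1.2]
opening: 0.461
t 7.02 pos [ 0.4864 -0.0806  0.0798] shift [0.4  0.18 0.12] turn [ 0.003 -0.004 -0.003] F [-1.6  0.3 -1.2] open_cm 3.94
```

```bash
python3 -m jog '[[[0.4,0.2,0.1],[0.003,-0.004,-0.003],3.95],[[0,0,0],[0,0,0],3.95],[[0,0,0],[0,0,0],3.95]]'
python3 - <<'E'
from h import *
need([.4851,-.0767,.078],.05)
b=snap('side','s4');a=snap('top','t4')
cv2.imwrite('pics/c7.png',np.hstack([cv2.resize(b['frame'][165:265,245:345],(400,400),interpolation=cv2.INTER_CUBIC),cv2.resize(a['frame'][150:250,225:325],(400,400),interpolation=cv2.INTER_CUBIC)])[:,:,::-1])
E
```

```text
time_s: 7.27
eef_pos: [0.4852, -0.0776, 0.0777]
eef_rot: [0.488, -0.487, -0.511, 0.512]
wrist_force: [-0.2, 0.4, 0.3]
opening: 0.465
t 7.27 pos [ 0.4852 -0.0776  0.0777] shift [ 0.09 -0.03  0.  ] turn [-0.002 -0.002  0.   ] F [-0.2  0.4  0.3] open_cm 3.97
```

View pics/c7.png

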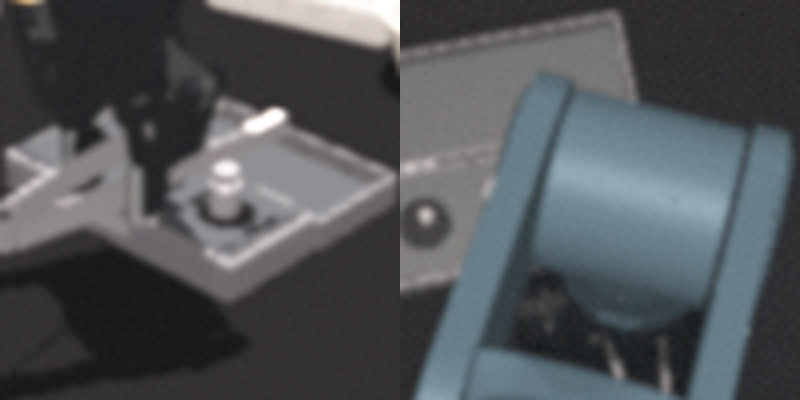

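```bash
python3 - <<'E'
from h import *
b=dict(np.load('pics/s4.npz'));o=ctrl.get_obs()['eef_pos']
d=np.array([np.cos(.05),np.sin(.05)]);n=np.array([-d[1],d[0]])
w=np.array([.5778,-.0732])
for u,v in[(246,130),(266,118),(286,111),(248,135),(288,118)]:
    X=world(b,245+u/4,165+v/4,o[2]+.0204+.006)[:2]; print(X.round(4),'rel weight fwd/left mm',(1000*np.array([(X-w)@d,(X-w)@n])).round(1))
for f,s in((-.0115+.095,-.022),(.095+.0115,-.022),(.095,-.022)):
    print(((px(b,np.r_[o[:2]+f*d+s*n,o[2]+.0264])-[245,165])*4).round(0))
E
```

```text
[ 0.5598 -0.1052] rel weight fwd/left mm [-19.5 -31.1]
[ 0.5781 -0.1033] rel weight fwd/left mm [ -1.2 -30.1]
[ 0.5925 -0.1054] rel weight fwd/left mm [ 13.  -32.9]
[ 0.5566 -0.1099] rel weight fwd/left mm [-23.  -35.6]
[ 0.5872 -0.1117] rel weight fwd/left mm [  7.5 -39. ]
[245. 118.]
[272. 104.]
[259. 111.]
```

```bash
python3 -m jog '[[[0.15,0.5,0.05],[0,0,0],3.95],[[0,0.6,0],[0,0,0],3.95],[[0,0.6,0],[0,0,0],3.95],[[0,0,0],[0,0,0],3.95],[[0,0,0],[0,0,0],3.95]]'
python3 -c "
from h import *
need([.4845,-.0762,.0255],.05)"
```

```text
time_s: 7.78
eef_pos: [0.4857, -0.0762, 0.0605]
eef_rot: [-0.487, 0.488, 0.512, -0.512]
wrist_force: [0.1, -0.2, -1.0]
opening: 0.462
t 7.78 pos [ 0.4857 -0.0762  0.0605] shift [0.01 3.5  0.12] turn [ 0.002 -0.002 -0.001] F [ 0.1 -0.2 -1. ] open_cm 3.95
```

```bash
python3 -m jog '[[[0,0.5,0.12],[0,0,0],3.95],[[0,0.6,0],[0,0,0],3.95],[[0,0.5,0],[0,0,0],3.95],[[0,0,0],[0,0,0],3.95],[[0,0,0],[0,0,0],3.95]]'
python3 -c "
from h import *
need([.4845,-.0762,.0255],.05)"
```

```text
time_s: 8.2
eef_pos: [0.4841, -0.0761, 0.0423]
eef_rot: [0.487, -0.488, -0.512, 0.512]
wrist_force: [0.4, -0.6, -0.5]
opening: 0.462
t 8.2 pos [ 0.4841 -0.0761  0.0423] shift [-0.01  1.68 -0.04] turn [ 0.001 -0.001 -0.001] F [ 0.4 -0.6 -0.5] open_cm 3.95
```

```bash
python3 -m jog '[[[0,0.5,0],[0,0,0],3.95],[[0,0.6,0],[0,0,0],3.95],[[0,0.5,0],[0,0,0],3.95],[[0,0,0],[0,0,0],3.95],[[0,0,0],[0,0,0],3.95]]'
python3 - <<'E'
from h import *
need([.4845,-.0762,.0255],.05)
b=snap('side','s5');a=snap('top','t5')
cv2.imwrite('pics/c8.png',cv2.resize(b['frame'][160:260,235:345],(770,600),interpolation=cv2.INTER_CUBIC)[:,:,::-1])
E
```

```text
time_s: 8.62
eef_pos: [0.4842, -0.0762, 0.0245]
eef_rot: [0.487, -0.488, -0.512, 0.512]
wrist_force: [-0.2, 0.3, -0.7]
opening: 0.467
t 8.62 pos [ 0.4842 -0.0762  0.0245] shift [-0.   -0.1  -0.03] turn [ 0.001 -0.002 -0.001] F [-0.2  0.3 -0.7] open_cm 3.99
```

View pics/c8.png

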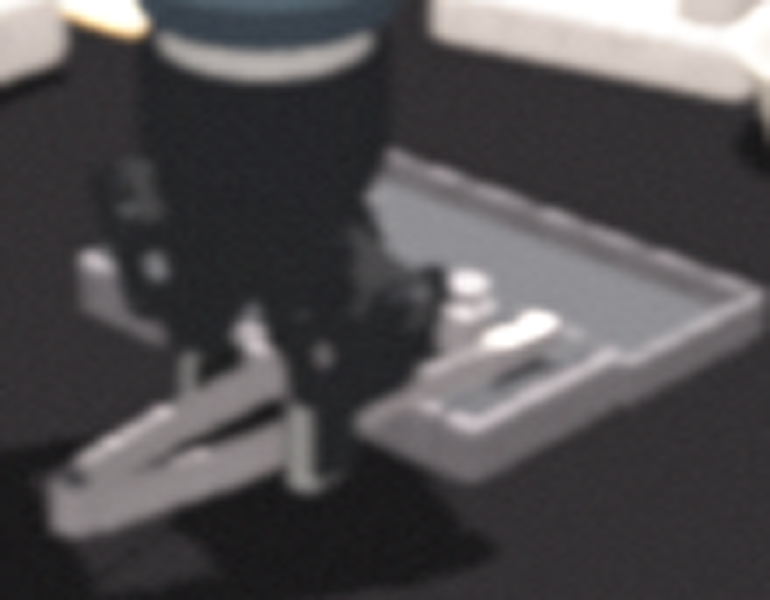

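Seen from the side, the weight's head (465,285) stands behind the right jaw (520,328), so the weight is between the jaws. I'll close gradually.

```bash
python3 -m jog '[[[0,0,0],[0,0,0],3.6],[[0,0,0],[0,0,0],3.3],[[0,0,0],[0,0,0],3.0],[[0,0,0],[0,0,0],2.8],[[0,0,0],[0,0,0],2.6],[[0,0,0],[0,0,0],2.6],[[0,0,0],[0,0,0],2.6],[[0,0,0],[0,0,0],2.6]]'
python3 -c "
from h import *
need([.4845,-.0762,.0255],.05)"
```

```text
time_s: 9.38
eef_pos: [0.4848, -0.0764, 0.0256]
eef_rot: [-0.487, 0.489, 0.512, -0.512]
wrist_force: [-0.2, -0.2, -1.1]
opening: 0.313
t 9.38 pos [ 0.4848 -0.0764  0.0256] shift [0.02 0.01 0.03] turn [ 0.002 -0.001 -0.002] F [-0.2 -0.2 -1.1] open_cm 2.67
```

```bash
python3 -m jog '[[[0,0,0],[0,0,0],2.3],[[0,0,0],[0,0,0],2.0],[[0,0,0],[0,0,0],2.0],[[0,0,0],[0,0,0],2.0],[[0,0,0],[0,0,0],2.0]]'
python3 -c "
from h import *
need([.4845,-.0762,.0255],.05)"
```

```text
time_s: 9.8
eef_pos: [0.4848, -0.0764, 0.0256]
eef_rot: [-0.487, 0.489, 0.512, -0.512]
wrist_force: [-0.2, 0.4, -1.2]
opening: 0.304
t 9.8 pos [ 0.4848 -0.0764  0.0256] shift [0.02 0.01 0.03] turn [ 0.002 -0.001 -0.002] F [-0.2  0.4 -1.2] open_cm 2.59
```

```bash
python3 -m jog '[[[0,-0.3,0],[0,0,0],2.0],[[0,-0.5,0],[0,0,0],2.0],[[0,-0.8,0],[0,0,0],2.0],[[0,-0.8,0],[0,0,0],2.0],[[0,-0.8,0],[0,0,0],2.0],[[0,-0.8,0],[0,0,0],2.0],[[0,-0.8,0],[0,0,0],2.0],[[0,-0.8,0],[0,0,0],2.0],[[0,-0.5,0],[0,0,0],2.0],[[0,0,0],[0,0,0],2.0],[[0,0,0],[0,0,0],2.0],[[0,0,0],[0,0,0],2.0]]'
python3 - <<'E'
from h import *
need([.4845,-.0762,.0255],.05)
b=snap('side','s6');a=snap('top','t6')
cv2.imwrite('pics/c9.png',cv2.resize(b['frame'][140:240,235:345],(770,600),interpolation=cv2.INTER_CUBIC)[:,:,::-1])
E
```

```text
time_s: 10.8
eef_pos: [0.4857, -0.0767, 0.0955]
eef_rot: [-0.485, 0.49, 0.513, -0.511]
wrist_force: [-0.6, 0.3, -2.4]
opening: 0.307
t 10.8 pos [ 0.4857 -0.0767  0.0955] shift [0.08 7.   0.16] turn [ 0.006 -0.001 -0.003] F [-0.6  0.3 -2.4] open_cm 2.63
```

View pics/c9.png

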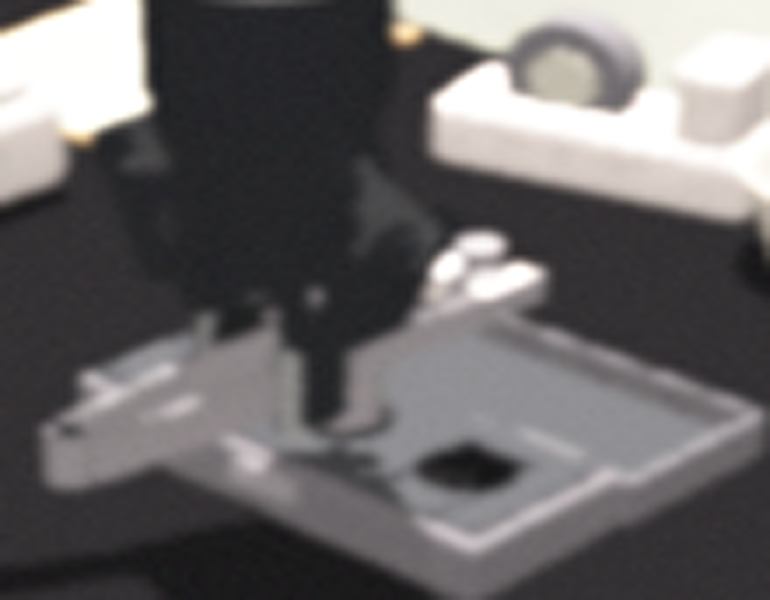

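The weight hangs upright in the jaws (480,245), its seat (470,465) is empty and the large weight still stands. Next I raise it further and carry it gently to the pan.

```bash
python3 -m jog '[[[0,-0.6,0],[0.006,0,-0.003],2.0],[[0,-1,0],[0,0,0],2.0],[[0,-1.2,0],[0,0,0],2.0],[[0,-1.0,0],[0,0,0],2.0],[[0.4,-0.5,0],[0,0,0],2.0],[[0.8,0,0],[0,0,0],2.0],[[1.2,0,0],[0,0,0],2.0],[[1.6,0,0],[0,0,0],2.0],[[1.8,0,0],[0,0,0],2.0],[[1.8,0,0],[0,0,0],2.0],[[1.8,0,0],[0,0,0],2.0],[[1.8,0,0],[0,0,0],2.0]]'
python3 -c "
from h import *
need([.485,.345,.14],.05)"
```

```text
time_s: 11.9
eef_pos: [0.4773, 0.0428, 0.1401]
eef_rot: [0.491, -0.487, -0.51, 0.512]
wrist_force: [0.4, -0.9, -1.6]
opening: 0.304
t 11.9 pos [0.4773 0.0428 0.1401] shift [30.16  0.08 -2.08] turn [-0.006 -0.006  0.003] F [ 0.4 -0.9 -1.6] open_cm 2.59
```

```bash
python3 -m jog '[[[1.8,-0.02,-0.1],[0,0,0],2.0],[[2,-0.02,-0.1],[0,0,0],2.0],[[2,-0.02,-0.1],[0,0,0],2.0],[[2,-0.02,-0.1],[0,0,0],2.0],[[2,-0.02,-0.1],[0,0,0],2.0],[[2,-0.02,-0.1],[0,0,0],2.0],[[2,-0.02,-0.1],[0,0,0],2.0],[[2,0,-0.1],[0,0,0],2.0],[[2,0,-0.1],[0,0,0],2.0],[[2,0,-0.1],[0,0,0],2.0],[[1.8,0,-0.1],[0,0,0],2.0],[[1.5,0,-0.1],[0,0,0],2.0]]'
python3 -c "
from h import *
need([.485,.345,.14],.05)"
```

```text
time_s: 12.9
eef_pos: [0.4636, 0.2992, 0.1357]
eef_rot: [0.493, -0.481, -0.509, 0.517]
wrist_force: [-0.2, 0.6, -1.6]
opening: 0.303
t 12.9 pos [0.4636 0.2992 0.1357] shift [ 4.47 -0.46 -2.37] turn [-0.02   0.001  0.005] F [-0.2  0.6 -1.6] open_cm 2.59
```

```bash
python3 -m jog '[[[1.2,-0.1,-0.6],[-0.01,0,0.003],2.0],[[1,-0.1,-0.6],[-0.01,0,0.002],2.0],[[0.7,-0.1,-0.5],[0,0,0],2.0],[[0.5,-0.1,-0.3],[0,0,0],2.0],[[0.3,0,-0.1],[0,0,0],2.0],[[0,0,0],[0,0,0],2.0],[[0,0,0],[0,0,0],2.0],[[0,0,0],[0,0,0],2.0]]'
python3 - <<'E'
from h import *
need([.485,.345,.14],.05)
E
```

```text
time_s: 13.57
eef_pos: [0.4778, 0.3448, 0.1367]
eef_rot: [0.487, -0.485, -0.512, 0.516]
wrist_force: [-0.7, 0.2, -0.7]
opening: 0.308
t 13.57 pos [0.4778 0.3448 0.1367] shift [-0.02 -0.33 -0.72] turn [-0.005  0.007 -0.001] F [-0.7  0.2 -0.7] open_cm 2.63
```

```bash
python3 -m jog '[[[0,-0.1,-0.3],[0,0,0],2.0],[[0,-0.1,-0.3],[0,0,0],2.0],[[0,0,0],[0,0,0],2.0],[[0,0,0],[0,0,0],2.0],[[0,0,0],[0,0,0],2.0],[[0,0,0],[0,0,0],2.0],[[0,0,0],[0,0,0],2.0],[[0,0,0],[0,0,0],2.0]]'
python3 - <<'E'
from h import *
need([.485,.345,.14],.05)
b=snap('side','s7');a=snap('top','t7')
f=lambda i,x,y:cv2.resize(i[y:y+110,x:x+110],(400,400),interpolation=cv2.INTER_CUBIC)
A=f(b['frame'],150,85);B=cv2.resize(b['frame'][150:250,230:330],(400,400),interpolation=cv2.INTER_CUBIC)
cv2.imwrite('pics/c10.png',np.hstack([A,B])[:,:,::-1])
P=cloud(a)
for n,u,v in [('large',251.5,197.5),('small',231.2,203.8)]: print(n,P[int(v),int(u)].round(3))
E
```

```text
time_s: 14.23
eef_pos: [0.485, 0.3428, 0.1391]
eef_rot: [0.487, -0.485, -0.511, 0.515]
wrist_force: [0.6, -1.0, -1.2]
opening: 0.305
t 14.23 pos [0.485  0.3428 0.1391] shift [ 0.22 -0.1  -0.01] turn [-0.006  0.003 -0.002] F [ 0.6 -1.  -1.2] open_cm 2.61
large [ 0.58  -0.012  0.075]
small [0.579 0.042 0.047]
```

View pics/c10.png

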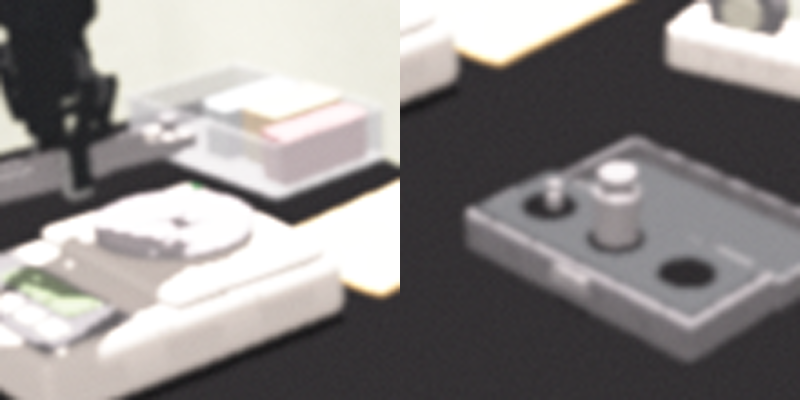

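The last picture shows the weight in the jaws (168,128) above the pan (178,220) with clear air below it. The small and large weights still stand in their seats. I'll check that everything is still and hand in.

```bash
python3 - <<'E'
from h import *
b=dict(np.load('pics/s7.npz'))
p=np.array([168,112])*110/400+[150,85]
print('head from side',world(b,*p,.174),'pan side',world(b,178*.275+150,220*.275+85,.084), 'dq',abs(ctrl.get_obs()['dq']).max())
E
python3 -c "
from bench import ctrl
print(ctrl.hand_in())"
```

```text
head from side [0.57891831 0.34051852 0.174     ] pan side [0.58048354 0.34248689 0.084     ] dq 0.0017007914086877248
the job is handed in; nothing more can be done
None
```

I handed the job in at about 14 s of the 42 s allowed, with the tongs holding the middle-sized weight over the balance pan. No verdict was reported.

I took the steel tongs from the grey rest and clamped the weight in the right-hand seat of the case. Then I lifted it clear and carried it over the balance.

- **Position:** the side camera puts the weight about 3 mm horizontally from the pan's centre. I work out its underside to be about 60 mm above the pan. The arm was still (joint speeds up to 0.002 rad/s).
- **Other weights:** depth readings put the small and large weights within a few millimetres of their starting places. Both looked upright in the last picture.
- **Balance:** it looked untouched, and the wrist force stayed near zero in the readings I took.
- **Bottle and jar:** the arm kept away from them, but I did not measure them again at the end.
- **Disagreements:** the two cameras disagreed by about 5 mm, so I used averages. The fingers stopped at 26 mm over the grips rather than the stated 28 mm, because the grip force is fixed at about 60 N where 20 N was advised.

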